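Lower the photometer's cuvette cover without a slam

TASK

Shut the cover of the photometer without jolting the cuvettes under it: nudge the open cover forward past upright with a fingertip so that it starts to fall, catch it on a finger while it is still well up, and let it down on that finger until it is shut, so that it never claps down. Use the fingers only to push and to support: do not pinch the cover or press hard on it, and leave the things standing around where they are. Finish with the cover fully shut and the hand clear.

Things in the scene. Friction and masses are not known exactly. Their poses are not given: they have to be found in the camera images.
- photometer: Benchtop photometer fixed to the bench: white housing, in its own frame x -65 to 65 (front to rear), y -85 to 130 mm, 85 mm high; origin on the bench, z up. Display and keys on the strip y > 64 mm. A well with five cuvettes in its top is shut by a grey cover, 10 mm thick, y -70 to 70, hinged along y at x = 48, z = 87 mm, reaching 113 mm from the axis
- cover (a joint): Angle of the cover, rad: 0 shut (level), 1.57 upright, 1.72 rear stop; it starts leaning back at about 1.60 to 1.68 and stays there. About 0.28 kg, hinge friction 0.043 N m: tipped forward below 1.15 to 1.35 it falls shut by itself. Hinge axis and underside of cover and tab lie in one plane
- tab_edge (a point): Middle of the free edge of the cover's tab, on its underside, 135 mm from the hinge axis; moves with the cover. The tab is 8 mm thick, 70 mm wide, and runs on from the cover plate. Shut, this point is 87 mm above the bench and 22 mm in front of the housing's front face: a fingertip has free room under the tab
- cover_axis (a point): Point on the hinge axis in the middle of the cover's width, 87 mm above the bench
- vial: Small bottle 35 mm wide, 80 mm high, standing to the right of the photometer, loose; leave it alone. Origin under its centre
- dish: Petri dish 65 mm wide, 12 mm high, lying to the left of the photometer, loose; leave it alone. Origin under its centre
- timer: White bench timer 62x62x22 mm, lying to the right in front, loose; leave it alone. Origin under its centre
- beaker: Small beaker 53 mm wide, 68 mm high, standing on the right, loose; leave it alone. Origin under its centre
- tape_roll: Roll of tape 75 mm wide, 20 mm high, lying on the left in front, loose; leave it alone. Origin under its centre
- marker: Marker pen 138 mm long, 13 mm thick, lying on the right in front, loose; leave it alone. Origin under its centre

How it is judged:
On the way, in this order (a step that is already met when the one before it is completed fails the run):
1. the cover is tipped forward past upright (value of joint cover below 1.45 rad).
2. the cover is caught and rests on the fingers while still well up (0.5 to 1.1 rad) (value of joint cover between 0.5 and 1.1 rad and velocity of joint cover between -1 and 1 rad/s and contact force between the fingers and photometer above 0.2 N), for 0.2 s.
3. the fingers still carry the cover when it is nearly shut (value of joint cover between 0.03 and 0.2 rad and velocity of joint cover above -1 rad/s and contact force between the fingers and photometer above 0.2 N), for 0.05 s.
At the end, for the whole second after the job is handed in: The cover is shut (within 0.03 rad, about 4 mm at the tab) and at rest, the hand clear of everything (value of joint cover below 0.03 rad and velocity of joint cover between -0.05 and 0.05 rad/s); the robot touches nothing.
It fails at once if the cover drops: below 0.5 rad it moves shut faster than 2.5 rad/s (0.34 m/s at the tab) (value of joint cover below 0.5 rad and velocity of joint cover below -2.5 rad/s).
It fails at once if the cover or housing is pinched or pressed with more than 30 N (contact force between the fingers and photometer above 30 N).
It fails at once if a bystander is moved by more than 15 mm (distance of any of vial, dish, timer, beaker, tape_roll, marker from where it was at the start of the episode above 0.015 m).
It also fails if it takes over 46 s, if anything falls off the work surface, if the arm or the gripper's body presses on something with over 40 N, if the wrist force passes 120 N, or if a joint passes its speed limit or range.

ROBOT

A 6-joint arm with a two-finger parallel gripper is mounted at the origin on a cart in front of the work surface, level with it; the furniture and walls round the work are solid. World frame = base frame: x ahead of the robot, y to its left, z up, the work surface at z = 0. Lengths are in m, angles in rad, forces in N, time in s.
With the tool pointing down it reaches from about 0.25 to 0.725 m from the base axis. Payload 4 kg.
Tool frame: the origin (TCP) lies at the very end of the fingers, on their centre line; the grasp point (between the pads) lies 19 mm behind it; z points along the fingers, y is the line along which they close (so a half turn about z gives the same grasp; the last joint's range is limited). The gripper opens to 85 mm and grips with 20 to 120 N. Pads are 22 mm wide; open, the fingers measure 114 mm over their backs; the gripper's body (76 mm by 85 mm) begins 54 mm behind the grasp point. The pads swing forward as they close: fully open they stand 13 mm farther back than shut.
Start: joints at [0, 0.241, 0.005, 1.335, 0, 1.571], TCP at [0.5, -0, 0.231] pointing down, gripper open.
Joint ranges: [-2.72, 2.72], [-1.05, 1.87], [-1.09, 1.28], [-1.99, 2.15], [-1.42, 1.44], [-3.14, 3.14]. Speed limits (rad/s): [2.79, 2.79, 3.14, 3.14, 3.14, 3.14].

INTERFACE

Orientations are given as a unit quaternion [x, y, z, w].
In Python, from workcell import bot, vision, workorder, boxes_of gives the robot as it stands.
- The arm moves only by the tool send_rows, never from a script. Its argument "motion" is text: rows parted by semicolons, each of 5 numbers parted by spaces: the closure, from -1 (fully open) to 1 (shut), so that 0 is half open, then the shift along the tool's x, y, z in cm, then the turn about the tool's z in rad. In form: claw x y z twist; .... A call has 1 to 5 rows; each row is the pose to reach, as a shift and turn from the pose commanded when the call began, along the tool's axes at that moment; what a row does not reach only later rows make up. A row lasts 1/10 s, in which the tool goes at most 50 mm and 8.59 degrees, less where a joint would pass 70% of its speed; a pose out of reach is approached as far as the arm can. A call with a gripper value outside its range is refused whole. The fingers move at their own pace and stop on an object; the grip force is fixed at half the most. Time passes only in rows, so rows that repeat a pose let the fingers close. It gives the time, the measured TCP pose, the force, the opening and the grip force at its end, in the units of the state.
- bot.get_obs(): the state, without advancing time (a new reading comes with each control period).
- vision.camera(name): name is "scene" or "side" or "wrist"; returns the picture (480x640x3 uint8, red, green, blue); there is no depth.
- vision.camera_model(name): a dict with "fov_y" (degrees; the focal length in pixels is half the picture's height over the tangent of half this angle, whatever the lens; pixels are square), "cx", "cy" (the principal point, pixels), "world_from_camera" (4x4, takes a point from camera to world coordinates); the wrist camera has in their place "hand_eye" (4x4, takes a point from camera to tool coordinates, whose origin is the TCP and whose axes are the flange's). Camera axes: x right, y down, z forward; pixel columns grow to the right and rows downward; lengths in m; the calibration is good to about 2 mm. A picture is of the moment at which its call begins: read the wrist's pose just before it. camera_model takes no time and is no camera call.
- workorder.job_done(): hands the job in; it is judged then, once.
Trained networks look in the newest picture that a camera, given by its name, has taken for a name from the list of things; names that differ only in an ending like _2 or _b are one class to them, and where a whole thing is asked for, a point or a joint stands for the part that bears it (a point fixed in the world has none). Each returns a list of dicts, best first, with "conf" (0 to 1); they miss things now and then, are a little off and sometimes report something else, mostly with a low value. They report only what shows in the picture. A call takes as long as a camera call.
- boxes_of(camera, target): "rect" ([centre column, centre row, width, height] in pixels, round what is visible of it).
The state is a dict: "clock": time; "joint_pos": joint angles; "joint_vel": joint speeds; "tau": joint torques, N m; "eef_pos": TCP position; "tool_rot": TCP orientation; "ft_force": force on the tool from outside, world axes, zero at the start; "ft_torque": the same for the moment, N m; "grip_width": finger opening in m; "grasp_force": force on a finger pad.
Only numpy, scipy, OpenCV 4.12 (cv2) and the standard library are available. Lean on these libraries where they do the work, as an engineer would, in place of code of your own. Each camera call takes 0.05 s, during which the arm holds its last target. There are 200 camera calls.

## Working session

There is one attempt and no reset: what is moved stays moved. The work goes in short steps, Python scripts to look and compute and a tool call to move; the robot and the scene stay as the last step left them, time stands still between calls to the robot, and variables do not carry over. Pictures are saved under pics/ and viewed, at most 10 in all, crops included, and the job is handed in when it is done.

Besides the shell and the picture viewer there is one more tool, called after "Request:" by a JSON object that holds its "op" and its "data", one argument or row to a line. send_rows: Moves the arm, as the interface text tells. Its arguments: {"type":"object","properties":{"motion":{"type":"string"}},"required":["motion"]}

```bash
mkdir -p pics; ls
python3 - <<'E'
from workcell import bot, vision, boxes_of
import cv2,numpy as np
np.set_printoptions(precision=4,suppress=True)
o=bot.get_obs();print(o['clock'],o['eef_pos'],o['tool_rot'])
for c in ['scene','side']:
    im=vision.camera(c);cv2.imwrite(f'pics/{c}0.png',im[:,:,::-1])
    m=vision.camera_model(c);print(c,m['fov_y'],m['cx'],m['cy']);print(np.array(m['world_from_camera']))
    for t in ['photometer','cover','tab_edge','vial','beaker','timer','dish','marker','tape_roll']:
        r=boxes_of(c,t);print(t,[(np.round(x['rect']),round(x['conf'],2)) for x in r[:1]])
print(vision.camera_model('wrist'))
E
```

```text
pics
0.0 [0.4994 0.     0.2304] [ 0.7071  0.7071 -0.0008 -0.0008]
scene 57.94665559418587 315.35138354603095 237.22660681414527
[[ 0.7441 -0.4725  0.4724  0.0131]
 [-0.6681 -0.5343  0.5179 -0.6001]
 [ 0.0077 -0.7009 -0.7132  0.8753]
 [ 0.      0.      0.      1.    ]]
photometer [(array([302., 195.,  78.,  91.]), 0.69)]
cover [(array([323., 175.,  41.,  57.]), 0.88)]
tab_edge [(array([322., 176.,  38.,  55.]), 0.63)]
vial [(array([321., 246.,  17.,  26.]), 0.56)]
beaker [(array([395., 336.,  29.,  35.]), 0.71)]
timer [(array([332., 340.,  34.,  30.]), 0.68)]
dish [(array([323., 176.,  40.,  50.]), 0.16)]
marker [(array([378., 388.,  20.,  60.]), 0.77)]
tape_roll [(array([191., 212.,  30.,  27.]), 0.81)]
side 52.88953951788883 318.1322154865949 232.3620465994151
[[-0.9562 -0.1297  0.2623  0.1534]
 [-0.2922  0.3759 -0.8794  1.1584]
 [ 0.0154 -0.9175 -0.3974  0.6063]
 [ 0.      0.      0.      1.    ]]
photometer [(array([256., 240.,  88., 111.]), 0.97)]
cover [(array([239., 216.,  32.,  62.]), 0.62)]
tab_edge [(array([238., 216.,  32.,  62.]), 0.95)]
vial [(array([306., 243.,  16.,  34.]), 0.53)]
beaker [(array([349., 207.,  15.,  18.]), 0.56)]
timer [(array([370., 229.,  24.,  12.]), 0.58)]
dish [(array([215., 298.,  25.,  20.]), 0.67)]
marker [(array([323., 337.,  41.,  28.]), 0.73)]
tape_roll [(array([323., 336.,  38.,  27.]), 0.97)]
{'fov_y': 61.37357701074956, 'cx': 309.29768959076085, 'cy': 240.5059803690836, 'hand_eye': array([[-0.0004, -0.9445, -0.3286,  0.0837],
       [ 1.    , -0.0005,  0.0002, -0.0006],
       [-0.0003, -0.3286,  0.9445, -0.1437],
       [ 0.    ,  0.    ,  0.    ,  1.    ]])}
```

View pics/scene0.png

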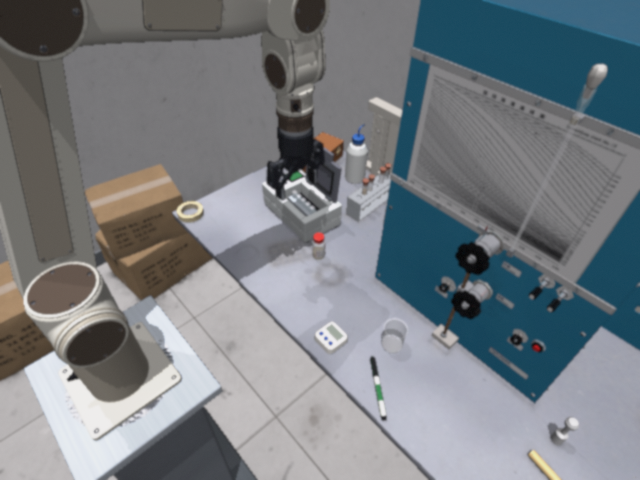

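View pics/side0.png

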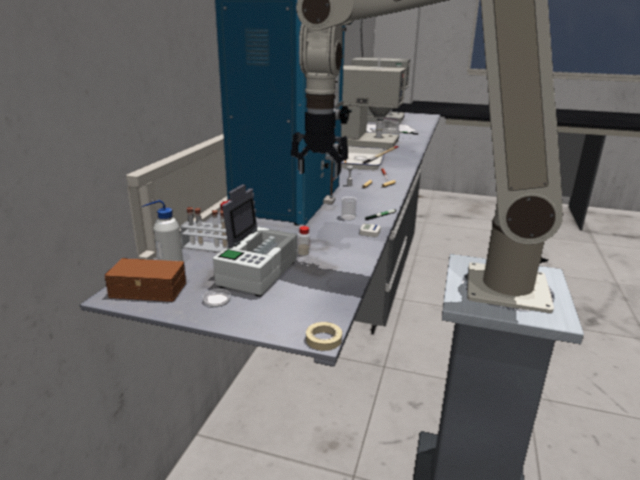

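The scene picture shows the photometer under the gripper at about (302,205) with its cover up at (325,175). The side picture shows the housing at (256,255) and the cover at (239,216). Next I'll zoom in and add the wrist view.

```bash
cat > h.py <<'E'
from workcell import bot, vision, boxes_of
import cv2,numpy as np
from scipy.spatial.transform import Rotation as R
np.set_printoptions(precision=4,suppress=True)
def model(c,obs=None):
    m=vision.camera_model(c);f=240/np.tan(np.radians(m['fov_y'])/2)
    if c=='wrist':
        o=obs or bot.get_obs();T=np.eye(4);T[:3,:3]=R.from_quat(o['tool_rot']).as_matrix();T[:3,3]=o['eef_pos'];W=T@np.array(m['hand_eye'])
    else: W=np.array(m['world_from_camera'])
    return f,m['cx'],m['cy'],W
def proj(M,P):
    f,cx,cy,W=M;P=np.atleast_2d(P);q=(P-W[:3,3])@W[:3,:3]
    return np.c_[f*q[:,0]/q[:,2]+cx,f*q[:,1]/q[:,2]+cy]
def onz(M,uv,z):
    f,cx,cy,W=M;d=W[:3,:3]@np.array([(uv[0]-cx)/f,(uv[1]-cy)/f,1]);return W[:3,3]+d*(z-W[2,3])/d[2]
E
python3 - <<'E'
from h import *
o=bot.get_obs();im=vision.camera('wrist')[:,:,::-1];cv2.imwrite('pics/w0.png',im)
M=model('wrist',o);print(o['eef_pos'],M[3])
for t in ['photometer','cover','tab_edge','vial','beaker','timer','dish']:
    print(t,[(np.round(x['rect']),round(x['conf'],2)) for x in boxes_of('wrist',t)[:1]])
for c in ['scene','side']:
    print(c,'tcp',proj(model(c),o['eef_pos']))
S=model('scene');
print('vial',onz(S,(318,258),0),'phot',onz(S,(302,240),0),'tape',onz(S,(191,214),0),'beaker',onz(S,(395,350),0))
s=cv2.imread('pics/scene0.png')[140:260,240:380];d=cv2.imread('pics/side0.png')[170:320,190:340]
a=cv2.resize(s,(400,343),interpolation=cv2.INTER_CUBIC);b=cv2.resize(d,(400,400),interpolation=cv2.INTER_CUBIC)
k=np.zeros((400,800,3),np.uint8);k[:343,:400]=a;k[:,400:]=b;cv2.imwrite('pics/m.png',k)
E
```

```text
[ 0.5    -0.      0.2313] [[ 1.     -0.0005  0.0001  0.4994]
 [-0.0005 -0.9445 -0.3286  0.0837]
 [ 0.0003  0.3286 -0.9445  0.375 ]
 [ 0.      0.      0.      1.    ]]
photometer [(array([503.,  98., 274., 195.]), 0.6)]
cover [(array([588.,  99., 105., 198.]), 0.65)]
tab_edge [(array([589., 100., 102., 195.]), 0.73)]
vial [(array([368., 233.,  47.,  67.]), 0.64)]
beaker [(array([308., 456.,  28.,   8.]), 0.5)]
timer [(array([220., 400.,  58.,  57.]), 0.79)]
dish [(array([503.,  98., 275., 196.]), 0.66)]
scene tcp [[296.4806 194.2029]]
side tcp [[318.6164 180.0822]]
vial [ 0.5456 -0.0278  0.    ] phot [0.5574 0.0523 0.    ] tape [0.3801 0.3532 0.    ] beaker [ 0.489  -0.3493  0.    ]
```

View pics/w0.png

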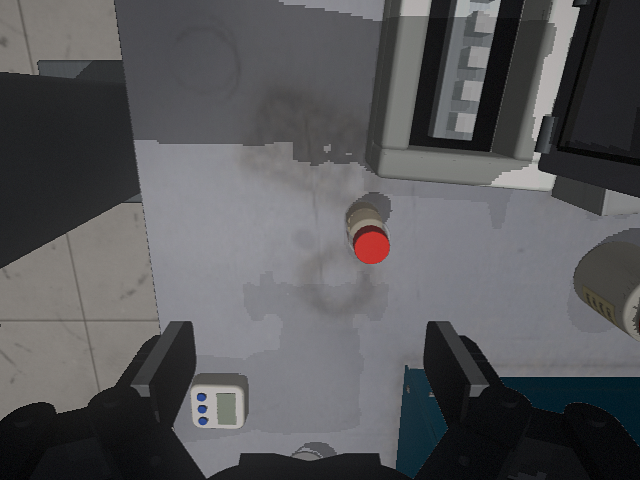

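View pics/m.png

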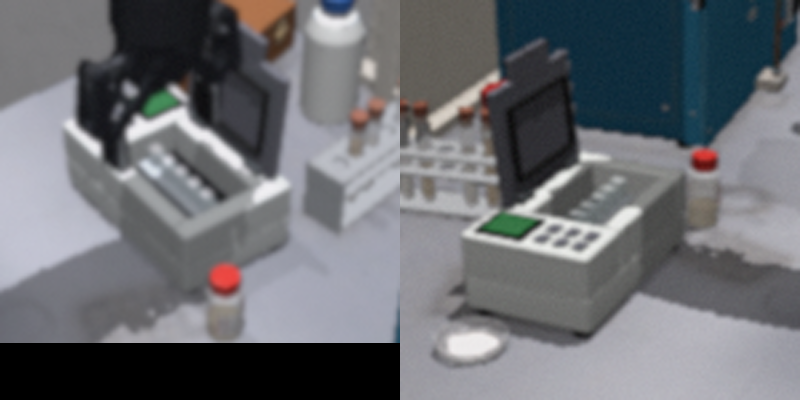

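The wrist view shows the housing front-right corner near (378,178), the hinge knuckle at (547,135) and the vial cap at (371,245). Tool y lies along world x, so the open fingers can straddle the cover. I'll move to where the wrist camera sees the whole photometer.

Request:
{"op": "send_rows", "data": {
  "motion": "-1 0 0 -5 0; -1 4.5 1.5 -5 0; -1 9 3 -5 0; -1 14 5 -5 0; -1 14 5 -5 0"
}}

```text
clock: 1.9
eef_pos: [0.5512, 0.1449, 0.2802]
tool_rot: [0.705, 0.709, 0.001, -0.001]
ft_force: [0.0, -0.3, -0.9]
grip_width: 0.0853
grasp_force: 0.0
```

Run:
```python
from h import *
vision.camera('side')
o=bot.get_obs();im=vision.camera('wrist')[:,:,::-1];cv2.imwrite('pics/w1.png',im)
s=vision.camera('side');cv2.imwrite('pics/side1.png',s[:,:,::-1])
print(o['clock'],o['eef_pos'],o['tool_rot'],o['ft_force'],o['joint_pos']);np.save('o1.npy',np.r_[o['eef_pos'],o['tool_rot']])
for t in ['photometer','cover','tab_edge']:
    print(t,[(np.round(x['rect']),round(x['conf'],2)) for x in boxes_of('wrist',t)[:1]])
```

```text
1.95 [0.5505 0.143  0.2802] [ 0.7055  0.7088 -0.0003 -0.0004] [0.1138 0.3653 0.4973] [0.254  0.3691 0.3086 1.5112 0.0004 1.8201]
photometer [(array([439., 230., 260., 304.]), 0.85)]
cover [(array([498., 275., 137., 215.]), 0.67)]
tab_edge [(array([498., 276., 140., 215.]), 0.91)]
```

View pics/w1.png

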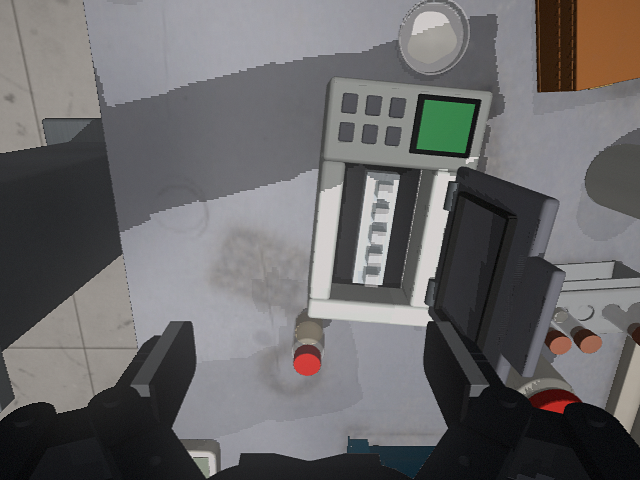

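The wrist view shows the housing top corners at (332,79), (492,94) and (309,318). The cover runs from the hinge at column ~445 up to the tab edge, about (562,268) to (525,372). Now I'll fit the pose.

Run:
```python
from h import *
from scipy.optimize import least_squares
o=np.load('o1.npy');M=model('wrist',{'eef_pos':o[:3],'tool_rot':o[3:]})
uv=np.array([(331,79),(492,94),(308,319)],float)
L=np.array([(-65,130,85),(65,130,85),(-65,-85,85)])/1e3
def W(P,p): 
    c,s=np.cos(p[2]),np.sin(p[2]);return np.asarray(P)@np.array([[c,s,0],[-s,c,0],[0,0,1]])+[p[0],p[1],0]
r=least_squares(lambda p:(proj(M,W(L,p))-uv).ravel(),[.61,.11,0]);p=r.x;print(p,r.fun)
print([onz(M,u,.085) for u in uv])
np.save('p.npy',p)
def cov(th):
    a=[];
    for rr,y,n in [(0,70,0),(0,-70,0),(113,70,0),(113,35,0),(135,35,0),(135,-35,0),(113,70,10),(135,35,8),(135,-35,8)]:
        a.append((48-rr*np.cos(th)+n*np.sin(th),y,87+rr*np.sin(th)+n*np.cos(th)))
    return np.array(a)/1e3
for th in (1.5,1.6,1.64,1.68): print(th,proj(M,W(cov(th),p)).round(0).tolist())
print('hinge',W([[.048,0,.087]],p),'tab',W(cov(1.64)[4:6],p))
print('dish',onz(M,(434,36),0.01),'vialcap',onz(M,(307,360),.08))
im=cv2.imread('pics/w1.png')
def dr(im,M):
  for th,c in((1.60,(0,255,0)),(1.68,(0,0,255))):
    q=proj(M,W(cov(th),p))
    for u in q: cv2.circle(im,tuple(int(v) for v in u),2,c,-1)
  q=proj(M,W(np.array([(-65,-85,85),(65,-85,85),(65,130,85),(-65,130,85)])/1e3,p)).astype(np.int32);cv2.polylines(im,[q],True,(255,0,255),1)
dr(im,M);s=cv2.imread('pics/side1.png');dr(s,model('side'))
k=np.zeros((600,800,3),np.uint8);k[:300,:340]=cv2.resize(im[60:400,260:645],(340,300));
k[:600,340:]=cv2.resize(s[170:320,185:300],(460,600),interpolation=cv2.INTER_CUBIC)
k[300:,:340]=cv2.resize(im[150:390,400:640],(340,300),interpolation=cv2.INTER_CUBIC);cv2.imwrite('pics/f.png',k)
```

```text
[ 0.6198  0.1076 -0.0793] [-1.278  -0.3161  1.9869 -0.4949 -0.8418  1.5797]
[array([0.5663, 0.2421, 0.085 ]), array([0.6933, 0.2317, 0.085 ]), array([0.549 , 0.0297, 0.085 ])]
1.5 [[458.0, 168.0], [428.0, 317.0], [513.0, 199.0], [498.0, 256.0], [513.0, 271.0], [484.0, 378.0], [531.0, 201.0], [528.0, 272.0], [498.0, 379.0]]
1.6 [[458.0, 168.0], [428.0, 317.0], [533.0, 201.0], [517.0, 258.0], [538.0, 273.0], [507.0, 380.0], [550.0, 202.0], [552.0, 274.0], [520.0, 380.0]]
1.64 [[458.0, 168.0], [428.0, 317.0], [540.0, 201.0], [525.0, 258.0], [548.0, 273.0], [515.0, 380.0], [557.0, 202.0], [561.0, 274.0], [528.0, 380.0]]
1.68 [[458.0, 168.0], [428.0, 317.0], [548.0, 202.0], [532.0, 259.0], [557.0, 274.0], [524.0, 380.0], [564.0, 203.0], [570.0, 274.0], [536.0, 380.0]]
hinge [[0.6676 0.1038 0.087 ]] tab [[0.6797 0.1379 0.2217]
 [0.6741 0.0682 0.2217]]
dish [0.664  0.2828 0.01  ] vialcap [ 0.5482 -0.0199  0.08  ]
```

View pics/f.png

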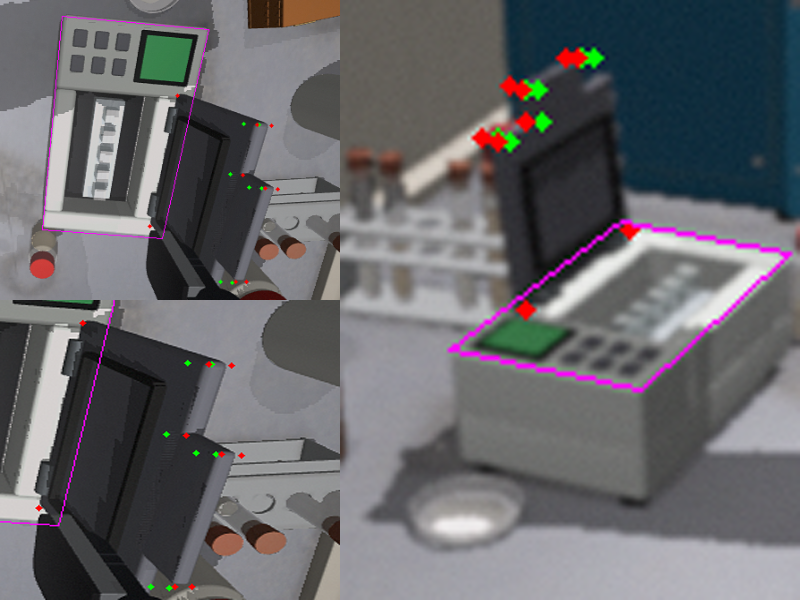

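The fit overlays well: yaw is -0.079, the hinge is at (0.668, 0.104) and the cover is at about 1.63 rad. The plan has four parts:
- Straddle the cover with the open fingers.
- Push it over with the rear finger.
- Catch the tab edge on the front finger.
- Swing the rear finger aside and let the cover down.

Request:
{"op": "send_rows", "data": {
  "motion": "-1 -1 4 0 0.08; -1 -2 8 0 0.08; -1 -2.6 11.8 0 0.08; -1 -2.6 11.8 0 0.08; -1 -2.6 11.8 0 0.08"
}}

```text
clock: 2.7
eef_pos: [0.6682, 0.1121, 0.2796]
tool_rot: [0.736, 0.677, -0.001, -0.001]
ft_force: [-0.3, 0.3, 0.0]
grip_width: 0.0856
grasp_force: 0.0
```

Run:
```python
from h import *
p=np.load('p.npy')
s=vision.camera('side');cv2.imwrite('pics/s2.png',cv2.resize(s[100:330,150:400,::-1],(750,690))[:600])
P=[]
for i in range(5):
    vision.camera('side');o=bot.get_obs();P.append(o['eef_pos'])
print(np.mean(P,0),np.std(P,0),R.from_quat(o['tool_rot']).as_matrix()[:,1],o['ft_force'],o['clock'])
```

```text
[0.6671 0.1138 0.2829] [0.0001 0.0004 0.0004] [ 0.9968 -0.0795  0.0021] [-0.0747  0.5519  0.2597] 3.0
```

View pics/s2.png

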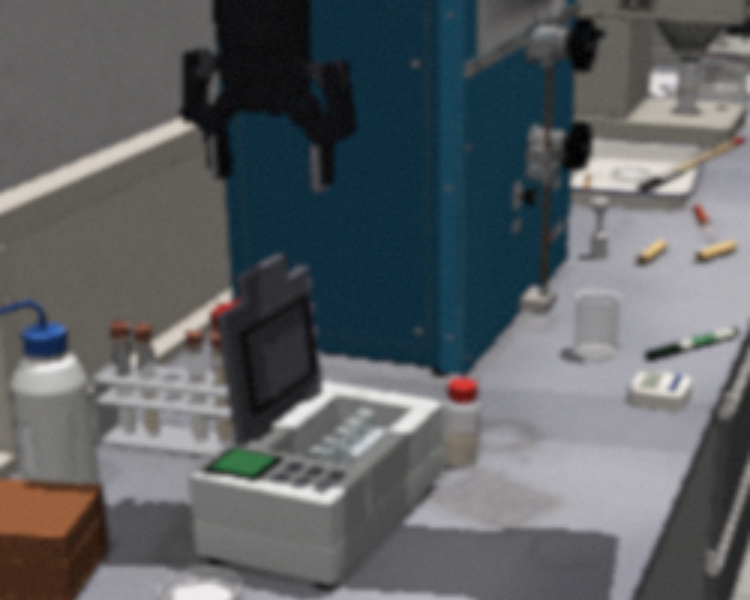

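The side view shows the fingers on either side of the cover, rear finger at (220,155) and front finger at (320,165). I'll descend, then narrow the gap.

Request:
{"op": "send_rows", "data": {
  "motion": "-1 0 0 4 0; -1 0 0 8 0; -1 0 0 11.5 0; -1 0 0 11.5 0; -1 0 0 11.5 0"
}}

```text
clock: 3.5
eef_pos: [0.6675, 0.1142, 0.1673]
tool_rot: [0.735, 0.678, -0.0, -0.0]
ft_force: [0.5, -0.2, 1.1]
grip_width: 0.0853
grasp_force: 0.0
```

Request:
{"op": "send_rows", "data": {
  "motion": "-0.5 0 0.5 0 0; -0.2 0 0.5 0 0; -0.2 0 0.5 0 0; -0.2 0 0.5 0 0; -0.2 0 0.5 0 0"
}}

```text
clock: 4.0
eef_pos: [0.6731, 0.1136, 0.1667]
tool_rot: [0.735, 0.678, 0.0, 0.0]
ft_force: [-0.8, -0.0, 0.4]
grip_width: 0.0511
grasp_force: 0.0
```

```bash
cat > look.py <<'E'
from h import *
import sys
s=vision.camera('side');o=bot.get_obs()
print(o['clock'],o['eef_pos'],o['ft_force'],o['grip_width'],o['grasp_force'],o['joint_pos'])
p=np.load('p.npy');e=np.array([np.cos(p[2]),np.sin(p[2])]);h=p[:2]+.048*e
d=o['eef_pos'][:2]-h;print('rel hinge x,y mm',1e3*d@e,1e3*(d@[-e[1],e[0]]))
cv2.imwrite('pics/%s.png'%sys.argv[1],cv2.resize(s[150:300,190:310,::-1],(480,600),interpolation=cv2.INTER_CUBIC))
E
python3 look.py s3
```

```text
4.05 [0.6731 0.1136 0.1666] [-0.1568 -0.071   0.9165] 0.05123398014271141 0.0 [0.1672 0.644  0.4601 1.3865 0.     1.818 ]
rel hinge x,y mm 4.6551539959760415 10.220265631505761
```

View pics/s3.png

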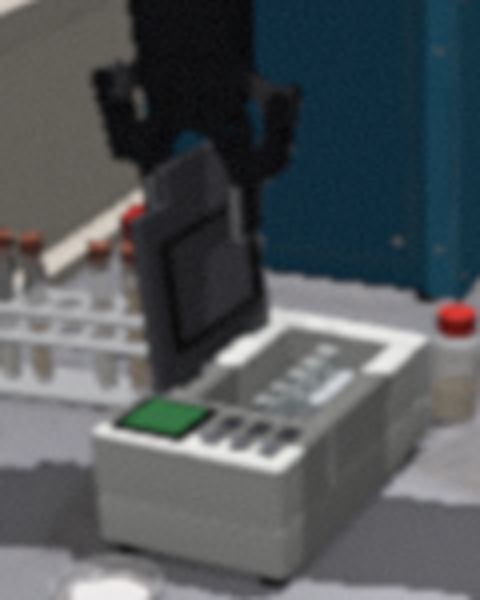

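The cover sits between the fingers with both clear. Now I'll push slowly forward.

Request:
{"op": "send_rows", "data": {
  "motion": "-0.2 0 -0.5 0 0; -0.2 0 -1 0 0; -0.2 0 -1.5 0 0; -0.2 0 -2 0 0; -0.2 0 -2.4 0 0"
}}

```text
clock: 4.55
eef_pos: [0.6487, 0.1156, 0.1666]
tool_rot: [0.735, 0.678, 0.0, 0.0]
ft_force: [0.8, -0.4, 0.8]
grip_width: 0.051
grasp_force: 0.4
```

Request:
{"op": "send_rows", "data": {
  "motion": "-0.2 0 -0.3 0 0; -0.2 0 -0.6 0 0; -0.2 0 -0.9 0 0; -0.2 0 -1.2 0 0; -0.2 0 -1.5 0 0"
}}

```text
clock: 5.05
eef_pos: [0.6337, 0.1167, 0.1661]
tool_rot: [0.735, 0.678, -0.0, -0.0]
ft_force: [0.7, -0.1, -0.3]
grip_width: 0.0512
grasp_force: 0.1
```

```bash
python3 look.py s4
```

```text
5.1 [0.6332 0.1168 0.1661] [-0.7411 -0.3527 -0.1715] 0.05151719687574109 0.0 [0.1823 0.5616 0.3165 1.3268 0.0001 1.8329]
rel hinge x,y mm -35.2981613870413 10.22546959422951
```

View pics/s4.png

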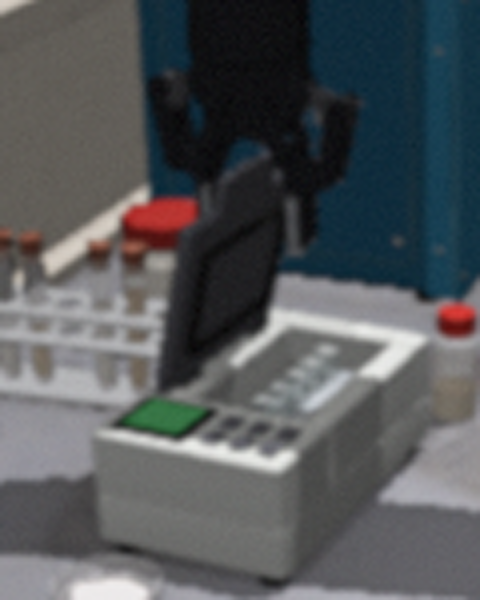

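The cover is past upright at roughly 1.35 rad and still on the rear finger. I'll continue.

Request:
{"op": "send_rows", "data": {
  "motion": "-0.2 0 -0.3 0 0; -0.2 0 -0.6 0 0; -0.2 0 -0.9 0 0; -0.2 0 -1.2 0 0; -0.2 0 -1.5 0 0"
}}

```text
clock: 5.6
eef_pos: [0.6188, 0.1179, 0.1663]
tool_rot: [0.735, 0.678, -0.0, -0.0]
ft_force: [-0.5, -0.4, 0.4]
grip_width: 0.051
grasp_force: 0.0
```

Request:
{"op": "send_rows", "data": {
  "motion": "-0.2 0 -0.2 0 0; -0.2 0 -0.4 0 0; -0.2 0 -0.6 0 0; -0.2 0 -0.6 0 0; -0.2 0 -0.6 0 0"
}}

```text
clock: 6.1
eef_pos: [0.6128, 0.1184, 0.1662]
tool_rot: [0.735, 0.678, -0.0, -0.0]
ft_force: [-2.0, -0.6, 0.3]
grip_width: 0.0515
grasp_force: 0.8
```

```bash
python3 look.py s5
```

```text
6.15 [0.6128 0.1184 0.1662] [-2.3702  0.143   0.1296] 0.05112064703440252 0.8841706160455942 [0.1908 0.5205 0.2483 1.2994 0.0001 1.8416]
rel hinge x,y mm -55.8007014528818 10.223032425652328
```

View pics/s5.png

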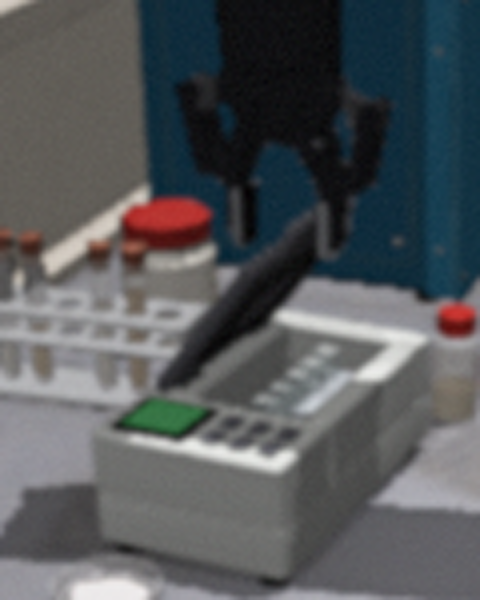

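The side view shows the cover caught: the tab edge rests on the front finger at (325,215) and the rear finger is free at about 0.92 rad. I've used all my pictures, so from here I go by forces and geometry. Next I'll lower the hand a little, then open the fingers slowly, which lowers the cover to about 0.75 rad.

Request:
{"op": "send_rows", "data": {
  "motion": "-0.2 0 0 0.3 0; -0.2 0 0 0.6 0; -0.2 0 0 0.9 0; -0.2 0 0 1.2 0; -0.2 0 0 1.2 0"
}}

```text
clock: 6.65
eef_pos: [0.6131, 0.1183, 0.1534]
tool_rot: [0.735, 0.678, -0.0, -0.0]
ft_force: [-1.7, 0.6, -1.3]
grip_width: 0.0509
grasp_force: 0.5
```

Request:
{"op": "send_rows", "data": {
  "motion": "-0.36 0 0 0.2 0; -0.52 0 0 0.4 0; -0.68 0 0 0.6 0; -0.84 0 0 0.8 0; -1 0 0 1 0"
}}

```text
clock: 7.15
eef_pos: [0.6132, 0.1184, 0.1441]
tool_rot: [0.735, 0.678, -0.0, -0.0]
ft_force: [-1.8, 0.5, 0.7]
grip_width: 0.0854
grasp_force: 1.1
```

Request:
{"op": "send_rows", "data": {
  "motion": "-1 0 0 0 0; -1 0 0 0 0; -1 0 0 0 0; -1 0 0 0 0; -1 0 0 0 0"
}}

```text
clock: 7.65
eef_pos: [0.6132, 0.1184, 0.1443]
tool_rot: [0.735, 0.678, -0.0, 0.0]
ft_force: [-1.0, -0.4, -1.8]
grip_width: 0.0853
grasp_force: 0.5
```

```bash
cat > chk.py <<'E'
from h import *
F=[];Q=[]
for i in range(6):
    vision.camera('side');o=bot.get_obs();F.append(o['ft_force']);Q.append(np.r_[o['eef_pos'],o['grasp_force']])
print(o['clock'],np.mean(Q,0),'F',np.mean(F,0),o['grip_width'])
p=np.load('p.npy');e=np.array([np.cos(p[2]),np.sin(p[2])]);h=p[:2]+.048*e
d=np.mean(Q,0)[:2]-h;print('rel hinge x,y mm',1e3*d@e,1e3*(d@[-e[1],e[0]]))
print([(x['rect'],round(x['conf'],2)) for x in boxes_of('side','tab_edge')[:1]])
M=model('side')
for th in (.05,.15,.3,.45,.6,.75,.9):
    a=[]
    for rr,y,n in [(0,70,0),(0,-70,0),(0,70,10),(0,-70,10),(113,70,0),(113,-70,0),(113,70,10),(113,-70,10),(135,35,0),(135,-35,0),(135,35,8),(135,-35,8)]:
        X=-rr*np.cos(th)+n*np.sin(th);z=87+rr*np.sin(th)+n*np.cos(th)
        a.append([*(h+e*X/1e3+np.array([-e[1],e[0]])*y/1e3),z/1e3])
    q=proj(M,a);print(th,((q.min(0)+q.max(0))/2).round(0),(q.max(0)-q.min(0)).round(0))
E
python3 chk.py
```

```text
7.95 [0.6132 0.1184 0.1443 0.4876] F [-0.4195  0.0713 -0.4601] 0.08506996713061626
rel hinge x,y mm -55.39104044808161 10.234762071766776
[([252.1, 228.7, 45.1, 37.6], 0.94)]
0.05 [264. 239.] [67. 29.]
0.15 [264. 237.] [66. 25.]
0.3 [263. 234.] [65. 29.]
0.45 [261. 231.] [63. 34.]
0.6 [259. 228.] [60. 40.]
0.75 [257. 225.] [56. 45.]
0.9 [254. 223.] [52. 50.]
```

Geometry and force agree: the cover is at about 0.75 rad and carried with about 0.5 N. I'll continue to about 0.5 rad.

Request:
{"op": "send_rows", "data": {
  "motion": "-1 0 -0.2 0.3 0; -1 0 -0.4 0.6 0; -1 0 -0.6 0.9 0; -1 0 -0.8 1.1 0; -1 0 -1 1.3 0"
}}

```text
clock: 8.5
eef_pos: [0.6024, 0.1193, 0.131]
tool_rot: [0.735, 0.678, -0.0, -0.0]
ft_force: [-4.1, 0.4, 2.4]
grip_width: 0.0853
grasp_force: 1.8
```

Request:
{"op": "send_rows", "data": {
  "motion": "-1 0 -0.2 0.2 0; -1 0 -0.4 0.4 0; -1 0 -0.6 0.6 0; -1 0 -0.8 0.8 0; -1 0 -1 0.9 0"
}}

```text
clock: 9.0
eef_pos: [0.5934, 0.1199, 0.1219]
tool_rot: [0.735, 0.678, 0.0, 0.0]
ft_force: [-0.5, -0.2, -1.5]
grip_width: 0.0855
grasp_force: 0.3
```

```bash
python3 chk.py|head -3
```

```text
9.3 [0.593  0.1199 0.1221 0.6763] F [-1.1356 -0.1622 -0.4985] 0.08539816668829076
rel hinge x,y mm -75.67662850644733 10.186088295597914
[([256.5, 231.6, 47.3, 32.5], 0.78)]
```

The cover is at about 0.5 rad with 1 N carried. I'll slide the hand sideways along the tab, then swing the rear finger out over the side. First I need the swing numbers.

Request:
{"op": "send_rows", "data": {
  "motion": "-1 0.4 0 -0.1 0; -1 0.8 0 -0.2 0; -1 1.2 0 -0.3 0; -1 1.7 0 -0.4 0; -1 1.7 0 -0.4 0"
}}

```text
clock: 9.85
eef_pos: [0.5947, 0.1381, 0.1265]
tool_rot: [0.734, 0.679, 0.0, -0.0]
ft_force: [-2.2, 1.3, 0.3]
grip_width: 0.0855
grasp_force: 1.1
```

```bash
python3 - <<'E'
import numpy as np
def tcp(f):
    ex=7.25*np.cos(f)+11*np.sin(f)-7.25
    return np.array([-0.8*ex+49.9*np.cos(f),49.9*np.sin(f)])
for c in range(3):
    f0=.52*c
    for k in range(1,5):
        f=f0+.13*k;d=tcp(f)-tcp(f0);print('tx %.2f ty %.2f tw %.2f;'%(( -d[0]*np.sin(f0)+d[1]*np.cos(f0))/10,(d[0]*np.cos(f0)+d[1]*np.sin(f0))/10,-.13*k),end=' ')
    print()
E
python3 chk.py|head -3
```

```text
tx 0.65 ty -0.15 tw -0.13; tx 1.28 ty -0.37 tw -0.26; tx 1.90 ty -0.67 tw -0.39; tx 2.48 ty -1.02 tw -0.52; 
tx 0.67 ty -0.09 tw -0.13; tx 1.33 ty -0.25 tw -0.26; tx 1.95 ty -0.47 tw -0.39; tx 2.54 ty -0.76 tw -0.52; 
tx 0.63 ty -0.03 tw -0.13; tx 1.24 ty -0.14 tw -0.26; tx 1.81 ty -0.32 tw -0.39; tx 2.34 ty -0.58 tw -0.52; 
10.15 [0.5946 0.1378 0.1265 1.1591] F [-2.1842  2.0985 -0.0676] 0.08511910639344247
rel hinge x,y mm -75.42949364313114 28.103623631444364
[([253.3, 232.6, 45.7, 32.1], 0.6)]
```

Request:
{"op": "send_rows", "data": {
  "motion": "-1 0.65 -0.15 0 -0.13; -1 1.3 -0.4 0 -0.26; -1 1.9 -0.65 0 -0.39; -1 2.5 -1 0 -0.52; -1 2.5 -1 0 -0.52"
}}

```text
clock: 10.7
eef_pos: [0.5863, 0.1623, 0.1261]
tool_rot: [0.536, 0.844, -0.001, 0.0]
ft_force: [-2.0, -1.4, -0.9]
grip_width: 0.0853
grasp_force: 1.1
```

Request:
{"op": "send_rows", "data": {
  "motion": "-1 0.65 -0.1 0 -0.13; -1 1.35 -0.25 0 -0.26; -1 1.95 -0.45 0 -0.39; -1 2.55 -0.75 0 -0.52; -1 2.55 -0.75 0 -0.52"
}}

```text
clock: 11.2
eef_pos: [0.5687, 0.1821, 0.1262]
tool_rot: [0.302, 0.953, -0.0, -0.0]
ft_force: [-1.9, -0.9, -0.2]
grip_width: 0.0854
grasp_force: 1.2
```

Request:
{"op": "send_rows", "data": {
  "motion": "-1 0.65 -0.05 0 -0.13; -1 1.25 -0.15 0 -0.26; -1 1.8 -0.3 0 -0.39; -1 2.35 -0.6 0 -0.52; -1 2.35 -0.6 0 -0.52"
}}

```text
clock: 11.7
eef_pos: [0.5461, 0.1905, 0.1263]
tool_rot: [0.048, 0.999, -0.0, -0.0]
ft_force: [-3.0, -1.2, -0.6]
grip_width: 0.0855
grasp_force: 1.5
```

```bash
python3 chk.py|head -3; python3 -c "
from h import *
o=bot.get_obs();print(R.from_quat(o['tool_rot']).as_matrix(),o['joint_pos'])"
```

```text
12.0 [0.5463 0.1906 0.1263 2.0059] F [-4.3263 -1.9359  1.0354] 0.0860890885757548
rel hinge x,y mm -127.83299507403316 76.8690601724993
[([254.7, 232.4, 48.3, 31.8], 0.55)]
[[-0.9957  0.0929 -0.0006]
 [ 0.0929  0.9957 -0.0008]
 [ 0.0006 -0.0009 -1.    ]] [ 0.336   0.4579  0.0386  1.1524 -0.0006  0.429 ]
```

The rear finger is out of the way and both fingers are in front of the housing. Next I'll follow the tab edge down its arc, moving back and down together so there's little sliding.

Request:
{"op": "send_rows", "data": {
  "motion": "-1 0.16 0 0.34 0; -1 0.33 0 0.68 0; -1 0.5 0 1 0; -1 0.66 0 1.35 0; -1 0.82 0 1.7 0"
}}

```text
clock: 12.55
eef_pos: [0.538, 0.1914, 0.109]
tool_rot: [0.046, 0.999, -0.0, -0.0]
ft_force: [-3.9, -2.8, 0.6]
grip_width: 0.0856
grasp_force: 1.7
```

```bash
python3 chk.py|head -3
```

```text
12.85 [0.5379 0.1916 0.1089 1.6718] F [-3.9095 -2.3568 -0.2359] 0.08541752059936712
rel hinge x,y mm -136.23605801283927 77.28280871931304
[([257.3, 234.8, 47.0, 24.4], 0.76)]
```

```bash
cat > ang.py <<'E'
from h import *
p=np.load('p.npy');e=np.array([np.cos(p[2]),np.sin(p[2])]);nn=np.array([-e[1],e[0]]);h=p[:2]+.048*e
def pts(th,L):
    return [[*(h+e*(-r*np.cos(th)+n*np.sin(th))/1e3+nn*y/1e3),(87+r*np.sin(th)+n*np.cos(th))/1e3] for r,y,n in L]
def score(c,im,M,ths,ymin):
    g=im.astype(float).mean(2);best=[]
    for th in ths:
        m=np.zeros(g.shape,np.uint8)
        q=proj(M,pts(th,[(r,y,n) for r in(4,113) for y in(ymin,70) for n in(0,10)]))
        cv2.fillConvexPoly(m,cv2.convexHull(np.round(q*16).astype(np.int32)),1,shift=4)
        o=cv2.dilate(m,np.ones((5,5)))-m
        best.append(g[o>0].mean()-g[m>0].mean()-0.5*g[m>0].std())
    return np.array(best)
if __name__=='__main__':
    ths=np.arange(0,1.2,.04)
    for c in('side',):
        im=vision.camera(c);b=score(c,im,model(c),ths,-70);i=np.argsort(-b)[:6];print(c,[(round(ths[k],2),round(b[k],1)) for k in i])
    im=cv2.imread('pics/s5.png')
    big=np.zeros((480,640,3),np.uint8);big[150:300,190:310]=cv2.resize(im,(120,150),interpolation=cv2.INTER_AREA)
    b=score('side',big,model('side'),ths,-70);i=np.argsort(-b)[:6];print('s5',[(round(ths[k],2),round(b[k],1)) for k in i])
E
python3 ang.py
```

```text
side [(np.float64(0.12), np.float64(16.2)), (np.float64(0.08), np.float64(14.9)), (np.float64(0.16), np.float64(11.2)), (np.float64(0.04), np.float64(8.9)), (np.float64(0.2), np.float64(7.9)), (np.float64(0.32), np.float64(4.0))]
s5 [(np.float64(0.88), np.float64(38.2)), (np.float64(0.92), np.float64(36.4)), (np.float64(0.84), np.float64(34.4)), (np.float64(0.96), np.float64(28.3)), (np.float64(0.8), np.float64(28.1)), (np.float64(0.76), np.float64(21.2))]
```

```bash
cat > ang2.py <<'E'
from ang import *
ths=np.arange(0,.7,.04)
for c in('side','scene','wrist'):
    o=bot.get_obs();im=vision.camera(c);M=model(c,o);cv2.imwrite('pics/now_%s.png'%c,im[:,:,::-1])
    for t in('cover','tab_edge'):
        r=boxes_of(c,t)[:1]
        print(c,t,[(x['rect'][0]-x['rect'][2]/2,x['rect'][1]-x['rect'][3]/2,x['rect'][0]+x['rect'][2]/2,x['rect'][1]+x['rect'][3]/2,x['conf']) for x in r])
    for th in(.1,.2,.3,.4,.5):
        q=proj(M,pts(th,[(r,y,n) for r in(0,113) for y in(-70,70) for n in(0,10)]+[(135,y,n) for y in(-35,35) for n in(0,8)]));print(th,q.min(0).round(0),q.max(0).round(0))
    if c!='scene':
        for ym in(-70,0,30):
            b=score(c,im,M,ths,ym);i=np.argsort(-b)[:5];print(c,ym,[(round(float(ths[k]),2),round(float(b[k]),1)) for k in i])
E
python3 ang2.py
```

```text
side cover [(229.70000000000002, 223.5, 286.90000000000003, 248.89999999999998, 0.57)]
side tab_edge [(229.55, 222.8, 282.25, 248.0, 0.94)]
0.1 [231. 225.] [297. 252.]
0.2 [230. 223.] [297. 248.]
0.3 [230. 219.] [295. 248.]
0.4 [230. 215.] [294. 248.]
0.5 [230. 212.] [292. 248.]
side -70 [(0.12, 16.0), (0.08, 14.8), (0.16, 11.1), (0.04, 8.9), (0.2, 7.7)]
side 0 [(0.08, 5.1), (0.04, 4.9), (0.12, 4.4), (0.36, 2.3), (0.0, 1.8)]
side 30 [(0.08, 7.6), (0.12, 7.2), (0.04, 5.9), (0.36, 4.8), (0.32, 4.3)]
scene cover [(279.9, 176.25, 336.5, 205.95, 0.82)]
scene tab_edge []
0.1 [272. 176.] [335. 217.]
0.2 [273. 176.] [335. 214.]
0.3 [273. 176.] [336. 210.]
0.4 [274. 176.] [336. 207.]
0.5 [275. 173.] [336. 204.]
wrist cover [(0.0, 390.2, 304.8, 477.8, 0.64)]
wrist tab_edge [(0.0, 392.4, 304.0, 477.6, 0.84)]
0.1 [-31. 316.] [301. 534.]
0.2 [-51. 338.] [301. 535.]
0.3 [-71. 365.] [301. 535.]
0.4 [-92. 399.] [301. 536.]
0.5 [-113.  441.] [301. 536.]
wrist -70 [(0.16, 39.0), (0.12, 26.3), (0.24, 22.3), (0.08, 19.5), (0.04, 11.6)]
wrist 0 [(0.48, 1.9), (0.52, -1.9), (0.16, -7.0), (0.44, -12.8), (0.08, -13.7)]
wrist 30 [(0.16, 4.6), (0.48, 2.9), (0.08, 0.6), (0.12, -0.1), (0.52, -1.1)]ang.py:12: RuntimeWarning: Mean of empty slice.
  best.append(g[o>0].mean()-g[m>0].mean()-0.5*g[m>0].std())
  ret = ret.dtype.type(ret / rcount)
  ret = _var(a, axis=axis, dtype=dtype, out=out, ddof=ddof,
  arrmean = um.true_divide(arrmean, div, out=arrmean,
  ret = ret.dtype.type(ret / rcount)
```

The wrist box (top row 391) and the scene box (bottom row 206) both agree with about 0.38–0.42 rad. The side score was fooled by the dark well. I'll continue down the arc.

Request:
{"op": "send_rows", "data": {
  "motion": "-1 0.13 0 0.36 0; -1 0.26 0 0.72 0; -1 0.38 0 1.08 0; -1 0.48 0 1.44 0; -1 0.57 0 1.8 0"
}}

```text
clock: 13.9
eef_pos: [0.5325, 0.1925, 0.091]
tool_rot: [0.045, 0.999, 0.0, 0.0]
ft_force: [-2.6, -1.5, -0.4]
grip_width: 0.0856
grasp_force: 1.5
```

```bash
python3 chk.py|head -2; python3 ang2.py 2>/dev/null|grep -A6 '^wrist [ct]'
```

```text
14.2 [0.5324 0.1926 0.091  1.3896] F [-3.4579 -1.6473 -1.0636] 0.08569402843906344
rel hinge x,y mm -141.80064059160446 77.79963546726347
wrist cover [(0.04999999999998295, 389.6, 301.35, 479.4, 0.69)]
wrist tab_edge [(1.1500000000000057, 389.95000000000005, 301.85, 476.25, 0.72)]
0.1 [-64. 352.] [300. 577.]
0.2 [-88. 379.] [300. 578.]
0.3 [-113.  413.] [300. 579.]
0.4 [-139.  455.] [300. 579.]
0.5 [-165.  507.] [300. 580.]
wrist -70 [(0.08, 40.8), (0.04, 37.3), (0.0, 23.0), (0.12, 10.7), (0.32, 5.6)]
```

The wrist row of 390 gives 0.23 rad, matching the geometry. Next I'll go to about 0.15 rad.

Request:
{"op": "send_rows", "data": {
  "motion": "-1 0.06 0 0.25 0; -1 0.12 0 0.5 0; -1 0.17 0 0.75 0; -1 0.21 0 1 0; -1 0.24 0 1.2 0"
}}

```text
clock: 15.2
eef_pos: [0.5302, 0.1927, 0.079]
tool_rot: [0.045, 0.999, 0.0, 0.0]
ft_force: [-2.3, -1.0, -0.3]
grip_width: 0.0855
grasp_force: 1.0
```

```bash
python3 chk.py|head -2; python3 ang2.py 2>/dev/null|grep -A6 '^wrist [ct]'
```

```text
15.5 [0.5302 0.1927 0.0791 0.8094] F [-1.7578  0.051  -1.5702] 0.0853202069236422
rel hinge x,y mm -144.06511708268854 77.70240813802502
wrist cover [(0.3499999999999943, 390.25, 299.85, 475.95000000000005, 0.76)]
wrist tab_edge [(2.4000000000000057, 389.3, 304.4, 476.7, 0.59)]
0.1 [-90. 377.] [300. 608.]
0.2 [-118.  408.] [300. 609.]
0.3 [-147.  448.] [300. 610.]
0.4 [-177.  497.] [300. 610.]
0.5 [-208.  558.] [300. 613.]
wrist -70 [(0.04, 16.8), (0.0, 8.7), (0.12, 5.9), (0.08, 3.2), (0.28, -3.7)]
```

The cover is at about 0.14 rad and still carried (Fz about -1.5 N). I'll bring it nearly shut.

Request:
{"op": "send_rows", "data": {
  "motion": "-1 0.02 0 0.25 0; -1 0.04 0 0.5 0; -1 0.06 0 0.75 0; -1 0.07 0 0.95 0; -1 0.08 0 1.1 0"
}}

```text
clock: 16.5
eef_pos: [0.5291, 0.1927, 0.068]
tool_rot: [0.045, 0.999, 0.0, -0.0]
ft_force: [-2.6, 0.3, -1.3]
grip_width: 0.0853
grasp_force: 1.0
```

```bash
python3 chk.py|head -2; python3 ang2.py 2>/dev/null|grep -A4 '^wrist [ct]'
```

```text
16.8 [0.5291 0.1927 0.0681 0.9742] F [-1.6707  0.6237 -1.404 ] 0.085596771048522
rel hinge x,y mm -145.10309570633498 77.61442447435981
wrist cover [(0.04999999999998295, 390.4, 301.15, 477.0, 0.68)]
wrist tab_edge [(1.3499999999999943, 389.09999999999997, 301.04999999999995, 479.3, 0.74)]
0.1 [-120.  401.] [299. 638.]
0.2 [-151.  437.] [299. 639.]
0.3 [-186.  483.] [299. 640.]
0.4 [-221.  541.] [299. 640.]
```

Request:
{"op": "send_rows", "data": {
  "motion": "-1 0 0 0.15 0; -1 0.01 0 0.3 0; -1 0.01 0 0.45 0; -1 0.02 0 0.55 0; -1 0.02 0 0.65 0"
}}

```text
clock: 17.8
eef_pos: [0.5289, 0.1926, 0.0616]
tool_rot: [0.045, 0.999, -0.0, -0.0]
ft_force: [-3.0, 0.6, 0.8]
grip_width: 0.0854
grasp_force: 1.8
```

```bash
python3 chk.py|head -2; python3 ang2.py 2>/dev/null|grep -A2 '^wrist [ct]'
```

```text
18.1 [0.5289 0.1927 0.0617 1.8268] F [-3.8505  1.0144 -1.1082] 0.08545298740197822
rel hinge x,y mm -145.3495775958424 77.59761651028452
wrist cover [(0.04999999999998295, 391.25, 303.15, 477.95000000000005, 0.9)]
wrist tab_edge [(1.8500000000000227, 389.8, 302.75, 477.8, 0.94)]
0.1 [-140.  416.] [299. 658.]
0.2 [-175.  455.] [299. 658.]
```

It's almost shut. A last few millimetres down, then I'll ease away.

Request:
{"op": "send_rows", "data": {
  "motion": "-1 0.01 0 0.1 0; -1 0.02 0 0.2 0; -1 0.04 0 0.25 0; -1 0.06 0 0.25 0; -1 0.1 0 0.25 0"
}}

```text
clock: 19.1
eef_pos: [0.5289, 0.1925, 0.0601]
tool_rot: [0.045, 0.999, -0.0, 0.001]
ft_force: [-2.5, -0.1, 1.2]
grip_width: 0.0854
grasp_force: 1.3
```

Request:
{"op": "send_rows", "data": {
  "motion": "-1 0.1 0 0 0; -1 0.4 0 0 0; -1 1.2 0 0 0; -1 3 0 0 0; -1 5 0 0 0"
}}

```text
clock: 19.6
eef_pos: [0.4781, 0.1974, 0.0593]
tool_rot: [0.046, 0.999, 0.0, 0.0]
ft_force: [-0.8, 0.2, 0.3]
grip_width: 0.0856
grasp_force: 0.0
```

Request:
{"op": "send_rows", "data": {
  "motion": "-1 0 0 -4 0; -1 0 0 -8 0; -1 0 0 -8 0; -1 0 0 -8 0; -1 0 0 -8 0"
}}

```text
clock: 20.1
eef_pos: [0.4775, 0.1971, 0.1384]
tool_rot: [0.045, 0.999, -0.0, -0.001]
ft_force: [0.4, -1.1, -1.2]
grip_width: 0.0854
grasp_force: 0.0
```

```bash
python3 chk.py; sed -i 's/(.1,.2,.3,.4,.5)/(0,.03,.06,.1)/;s/arange(0,.7,.04)/arange(-.04,.4,.02)/' ang2.py; python3 ang2.py 2>/dev/null
```

```text
20.4 [0.4775 0.1969 0.1381 0.    ] F [-0.033   0.1222 -0.0246] 0.08522116468508688
rel hinge x,y mm -196.93808248601817 77.79036203087519
[([261.4, 241.0, 57.3, 32.8], 0.9)]
0.05 [264. 239.] [67. 29.]
0.15 [264. 237.] [66. 25.]
0.3 [263. 234.] [65. 29.]
0.45 [261. 231.] [63. 34.]
0.6 [259. 228.] [60. 40.]
0.75 [257. 225.] [56. 45.]
0.9 [254. 223.] [52. 50.]
side cover [(231.89999999999998, 223.75, 292.9, 255.45, 0.93)]
side tab_edge [(359.3, 223.45000000000002, 381.3, 239.35, 0.38)]
0 [231. 225.] [298. 256.]
0.03 [231. 225.] [298. 255.]
0.06 [231. 225.] [298. 253.]
0.1 [231. 225.] [297. 252.]
side -70 [(0.0, -2.7), (0.02, -4.6), (-0.02, -4.7), (-0.04, -7.9), (0.04, -9.2)]
side 0 [(0.0, 11.8), (0.02, 11.6), (-0.02, 7.3), (0.04, 6.2), (-0.04, 2.2)]
side 30 [(0.0, 18.1), (0.02, 17.8), (-0.02, 12.4), (0.04, 11.8), (-0.04, 5.7)]
scene cover [(273.34999999999997, 175.4, 335.45, 219.4, 0.91)]
scene tab_edge [(268.05, 177.15, 335.15000000000003, 217.04999999999998, 0.68)]
0 [272. 176.] [335. 220.]
0.03 [272. 176.] [335. 220.]
0.06 [272. 176.] [335. 219.]
0.1 [272. 176.] [335. 217.]
wrist cover [(64.1, 371.3, 307.9, 479.3, 0.6)]
wrist tab_edge []
0 [ 54. 369.] [302. 551.]
0.03 [ 51. 374.] [302. 551.]
0.06 [ 47. 379.] [302. 551.]
0.1 [ 43. 386.] [302. 552.]
wrist -70 [(0.3, 3.9), (0.28, -0.3), (0.26, -3.2), (0.32, -3.5), (0.38, -3.6)]
wrist 0 [(0.3, 10.6), (0.28, 3.0), (0.36, -1.8), (0.38, -2.2), (0.32, -2.2)]
wrist 30 [(0.3, 32.5), (0.28, 20.7), (0.26, 13.8), (0.32, 12.2), (0.36, 9.0)]
```

All three cameras put the cover at about 0 rad, and the hand is clear with no contact force. I'm handing in.

```bash
python3 -c "
from workcell import workorder
print(workorder.job_done())"
```

```text
the job is handed in; nothing more can be done
None
```

I handed the job in with the cover shut (about 0 rad by all three cameras) and the hand clear; it was caught at about 0.9 rad and carried down on the finger to about 0.02 rad, but the judge gave no verdict and I didn't re-measure the bystanders at the end.

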